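# Send the espresso down the pick-up ramp

### The job

Serve the espresso by the pick-up ramp: lift the ramp by its bar handle, slowly, until the slate tile carrying the small cup just begins to slide, and hold the ramp still at that slope until the tile has slid gently all the way down against the lip. The rubber-footed pitcher in the other lane must stay where it is and the cup must stay standing on its tile; do not touch tile, cup or pitcher. Then lower the ramp gently back flat, let go, and leave everything else on the counter as it is.

Things in the scene. Friction and masses are not known exactly. Their poses are not given: they have to be found in the camera images.
- handle (a point): centre of the ramp's handle: level round wooden bar, 14 mm thick, 120 mm long between two steel uprights, at the ramp's right-hand end (the robot's right, -y), 45 mm above the deck and 25 mm out beyond its edge; 105 mm above the counter when flat. Bar along y; x points down the ramp (handle to lip), z out of the deck. Pinch it from above: it can turn between the fingers. Lifting takes 4 to 10 N
- hinge (a point): middle of the ramp's hinge line, which is level, along this point's y axis, under the lip at the left-hand end, 50 mm above the counter. The handle's centre lies 335 mm from it to the right and, ramp flat, 55 mm higher. Axes as the handle's
- ramp (a joint): slope of the ramp in radians: 0 is flat (resting on its frame), growing as the handle is lifted, at most 0.7. The hinge is free: the ramp falls if let go. The tile starts to slide at a slope that differs every time, between 0.27 and 0.42; the pitcher grips better and would slide from about 0.1 rad above that
- lip (a point): foot of the lip's inner face, mid-width, on the deck's surface at the left-hand, low end; the lip is an oak strip 22 mm high. Axes as the handle's. The aluminium deck is 320 x 270 mm, with three rails 12 mm high that make two straight lanes, each 110 mm wide, their middles 66 mm to either side of this point along y
- tile_mid (a point): centre of the dark slate tile, 100 x 100 x 12 mm, loose in one lane (either one) near the upper end, square to the lane. It carries the cup. Against the lip, its centre is 50 mm from the point lip along x. Only its motion shows that it slips; 0.02 rad above the slope at which it starts, it takes 1 to 2 s to slide down, and steeper it goes too fast
- cup_mid (a point): middle (half height) of the white espresso cup, 62 mm across, 55 mm tall, about 120 g, standing loose on the tile, not slipping on it
- pitcher_mid (a point): middle (half height) of the small steel milk pitcher with a rubber foot, 80 mm across, 75 mm tall, standing loose in the other lane near the upper end; it is to stay there
- canister: bystander, to be left alone: lidded glass jar, 70 mm across, 110 mm tall, behind the ramp seen from the robot; origin at the centre of its underside
- tamper: bystander, to be left alone: steel coffee tamper, 58 mm across, 90 mm tall, behind the ramp too; origin at the centre of its underside
- dripper: bystander, to be left alone: brass pour-over cone, 104 mm across, 75 mm tall; origin at the centre of its underside
- saucers: bystander, to be left alone: white plate, 130 mm across, 18 mm tall; origin at the centre of its underside
- kettle: bystander, to be left alone: black gooseneck kettle, 145 mm tall; origin at the centre of its underside
- spoon_pot: bystander, to be left alone: dark steel pot with wooden spoons, 84 mm across, 170 mm tall over the spoons; origin at the centre of its underside
Things that resemble listed ones, but are neither listed nor needed, are in the scene too. Of the things that look like the part that bears tile_mid, the largest one is meant.

How it is judged:
By the outcome, as a careful person would: the job done as asked, in the order asked, and still so for the second after the job is handed in, with the robot touching nothing.
It also fails if it takes over 72 s, if anything falls off the work surface, if the arm or the gripper's body presses on something with over 40 N, if the wrist force passes 120 N, or if a joint passes its speed limit or range.

### The arm

A 7-joint arm with a two-finger parallel gripper is mounted at the origin on the work surface. World frame = base frame: x ahead of the robot, y to its left, z up, the work surface at z = 0. Lengths are in m, angles in rad, forces in N, time in s.
With the tool pointing down it reaches from about 0.425 to 0.825 m from the base axis. Payload 3.6 kg.
Tool frame: the origin (TCP) lies at the very end of the fingers, on their centre line; the grasp point (between the pads) lies 19 mm behind it; z points along the fingers, y is the line along which they close (so a half turn about z gives the same grasp; the last joint's range is limited). The gripper opens to 93 mm and grips with 3 to 60 N. Pads are 15 mm wide; open, the fingers measure 128 mm over their backs; the gripper's body (75 mm by 188 mm) begins 65 mm behind the grasp point.
Start: joints at [-1.349, 0.615, -0.013, 1.423, 0.008, 1.103, -0.04], TCP at [0.16, 0.63, 0.191] pointing down, gripper open.
Joint ranges: [-3.12, 3.12], [-0.3, 2.06], [-1.34, 1.32], [0.26, 2.42], [-1.36, 4.5], [0.01, 1.98], [-2.84, 2.84]. Speed limits (rad/s): [2.79, 2.79, 3.14, 3.14, 3.14, 3.14, 3.14].

### API

Orientations are given as a 3x3 rotation matrix whose columns are the frame's x, y, z axes.
In Python, from plant import ctrl gives the robot as it stands.
- The arm moves only by the shell command python3 -m inch 'ROWS' [FORCE]. ROWS is JSON, a list of rows, each a list of 3 entries, a list of its own where there are three numbers: the shift along the tool's x, y, z in m, then the turn about the tool's z in degrees, then the closure in counts, from 0 (fully open) to 255 (shut). A call has 1 to 10 rows; each row is the pose to reach, as a shift and turn from the pose commanded when the call began, along the tool's axes at that moment; what a row does not reach only later rows make up. A row lasts 1/8 s, in which the tool goes at most 62.5 mm and 10.7 degrees, less where a joint would pass 70% of its speed; a pose out of reach is approached as far as the arm can. A call with a gripper value outside its range is refused whole. The fingers move at their own pace and stop on an object; FORCE is the grip in N (left out, the last holds). Time passes only in rows, so rows that repeat a pose let the fingers close. It gives the time, the measured TCP pose, the force, the opening and the grip force at its end, in the units of the state.
- ctrl.observe(): the state, without advancing time (a new reading comes with each control period).
- ctrl.snapshot(name): name is "scene" or "top" or "wrist"; returns a dict with "image" (400x640x3 uint8, blue, green, red), "K" (3x3 intrinsics, pixels), "rvec" (rotation vector, rad) and "tvec" (3), from world to camera coordinates, as OpenCV has them. Camera axes: x right, y down, z forward; pixel columns grow to the right and rows downward; lengths in m; the calibration is good to about 2 mm. A picture is of the moment at which its call begins. There is no depth.
- ctrl.job_done(): hands the job in; it is judged then, once.
The state is a dict: "time": time; "joint_positions": joint angles; "dq": joint speeds; "joint_torque": joint torques, N m; "ee_pos": TCP position; "orientation": TCP orientation; "force": force on the tool from outside, world axes, zero at the start; "torque": the same for the moment, N m; "opening": finger opening in m; "gripper_force": force on a finger pad.
Only numpy, scipy, OpenCV 4.12 (cv2) and the standard library are available. Lean on these libraries where they do the work, as an engineer would, in place of code of your own. Each camera call takes 0.05 s, during which the arm holds its last target. There are 200 camera calls.

## Working session

There is one attempt and no reset: what is moved stays moved. The work goes in short steps, Python scripts to look and compute and a shell command to move; the robot and the scene stay as the last step left them, time stands still between calls to the robot, and variables do not carry over. Pictures are saved under pics/ and viewed, at most 12 in all, crops included, and the job is handed in when it is done.

```bash
ls; mkdir -p pics; python3 - <<'E'
from plant import ctrl
import cv2,numpy as np
for n in("scene","top"):
    s=ctrl.snapshot(n);cv2.imwrite(f"pics/{n}0.png",s["image"])
    R=cv2.Rodrigues(np.array(s["rvec"]))[0];print(n,s["K"],-R.T@np.array(s["tvec"]).ravel(),R)
o=ctrl.observe();print(o)
E
```

```text
pics
scene [[484.97638878   0.         317.08383971]
 [  0.         484.97638878 202.08286502]
 [  0.           0.           1.        ]] [1.22388065 0.93217117 1.22941746] [[-0.82914778  0.55885635 -0.01391166]
 [ 0.40453325  0.58263901 -0.70490044]
 [-0.38583261 -0.59009437 -0.70916982]]
top [[361.97530173   0.         317.60398854]
 [  0.         361.97530173 201.01732075]
 [  0.           0.           1.        ]] [ 0.35159744 -0.01205387  1.43123176] [[ 0.00240794 -0.99998982 -0.00381653]
 [-0.98277074 -0.0016611  -0.1848213 ]
 [ 0.18481308  0.00419581 -0.98276473]]
{'time': 0.1, 'joint_positions': array([-1.34846994,  0.61580852, -0.01255185,  1.42472326,  0.00812105,
        1.10338953, -0.04039921]), 'dq': array([-1.97876683e-03, -2.72364992e-03,  4.31111838e-05, -2.13195271e-03,
        2.90686056e-04, -5.08896006e-04, -8.44743369e-04]), 'joint_torque': array([ 3.62596602e-04, -4.60044014e+01,  2.09585116e-01, -1.66244656e+01,
       -6.12470694e-02,  1.69751211e-02,  9.40130781e-05]), 'ee_pos': array([0.15991588, 0.62923098, 0.18991145]), 'orientation': array([[-9.69207752e-01,  2.46243991e-01, -4.79611069e-04],
       [ 2.46244444e-01,  9.69205197e-01, -2.22712529e-03],
       [-8.35746785e-05, -2.27664865e-03, -9.99997405e-01]]), 'force': array([-0.1687048 ,  0.68403168,  0.16914899]), 'torque': array([ 0.01707695, -0.00062595,  0.0616519 ]), 'gripper_force': 0.0, 'opening': 0.092977920572345}
```

View pics/scene0.png

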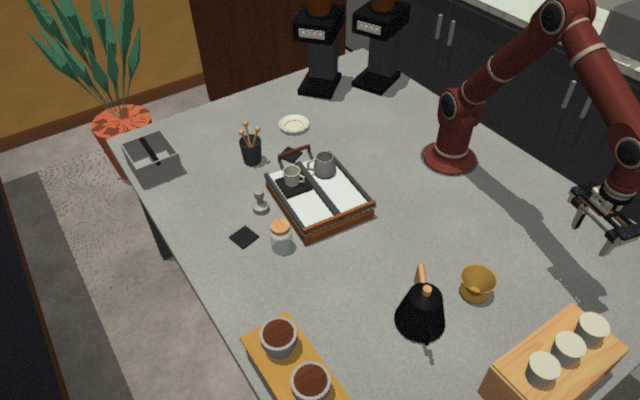

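View pics/top0.png

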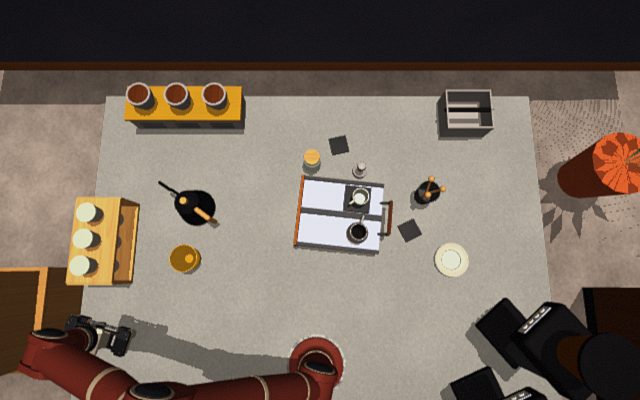

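The top view shows the bar handle at about (390,217), the lip strip from (303,178) to (296,245), the tile and cup in the far lane at (357,199), and the pitcher in the near lane at (358,232). The two small dark squares off the ramp are decoys.

```bash
cat > h.py <<'E'
import cv2,numpy as np
from plant import ctrl
def ray(s,uv,z):
    R=cv2.Rodrigues(np.array(s["rvec"]))[0];t=np.array(s["tvec"]).ravel()
    c=-R.T@t; p=cv2.undistortPoints(np.array([[uv]],float),s["K"],None).ravel()
    d=R.T@np.array([p[0],p[1],1]); return c+d*(z-c[2])/d[2]
def proj(s,P):
    return cv2.projectPoints(np.array(P,float).reshape(-1,3),np.array(s["rvec"]),np.array(s["tvec"]),s["K"],None)[0].reshape(-1,2)
E
python3 - <<'E'
from h import *
s=ctrl.snapshot("top");im=s["image"]
hsv=cv2.cvtColor(im,cv2.COLOR_BGR2HSV)
m=cv2.inRange(hsv,(2,90,50),(20,255,255))
for (x0,x1,z) in((382,400,.109),(290,308,.082)):
    mm=np.zeros_like(m);mm[165:255,x0:x1]=m[165:255,x0:x1]
    n,l,st,c=cv2.connectedComponentsWithStats(mm)
    i=1+np.argmax(st[1:,4]);print(st[i],c[i])
    cn=np.argwhere(l==i)[:,::-1].astype(np.float32)
    r=cv2.minAreaRect(cn);print(r)
    b=cv2.boxPoints(r)
    print(np.array([ray(s,q,z) for q in b]).round(4), ray(s,r[0],z).round(4), ray(s,c[i],z).round(4))
crop=cv2.resize(im[165:260,285:405],None,fx=6,fy=6,interpolation=cv2.INTER_CUBIC);cv2.imwrite("pics/c1.png",crop)
E
```

```text
[387 201   6  33 112] [389.54464286 217.24107143]
((389.5525207519531, 217.04092407226562), (3.324225902557373, 32.20805740356445), 4.236394882202148)
[[ 0.4819 -0.2592  0.109 ]
 [ 0.6013 -0.2719  0.109 ]
 [ 0.6004 -0.2842  0.109 ]
 [ 0.481  -0.2712  0.109 ]] [ 0.5406 -0.2716  0.109 ] [ 0.5399 -0.2715  0.109 ]
[293 175  12  71 231] [298.48051948 209.82251082]
((298.55364990234375, 209.88644409179688), (3.375781297683716, 70.57368469238281), 6.842772960662842)
[[0.4402 0.0858 0.082 ]
 [0.7084 0.0575 0.082 ]
 [0.7068 0.0446 0.082 ]
 [0.4388 0.0733 0.082 ]] [0.5711 0.0656 0.082 ] [0.5714 0.0658 0.082 ]
```

View pics/c1.png

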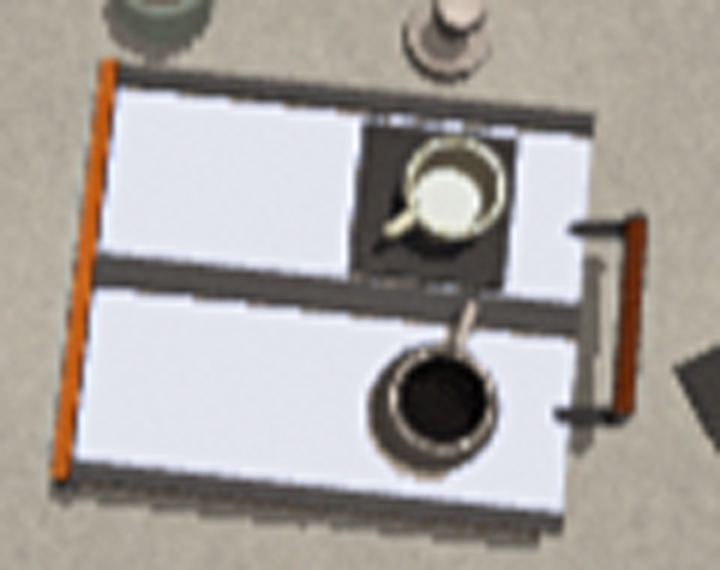

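```bash
python3 -m inch '[[[0,0,-0.05],0,0],[[-0.02,-0.015,-0.1],0,0],[[-0.07,-0.055,-0.11],-1,0],[[-0.12,-0.095,-0.11],-3,0],[[-0.17,-0.135,-0.11],-5,0],[[-0.22,-0.175,-0.11],-7,0],[[-0.27,-0.215,-0.11],-8.75,0],[[-0.32,-0.255,-0.11],-8.75,0],[[-0.36,-0.285,-0.11],-8.75,0],[[-0.3745,-0.297,-0.11],-8.75,0]]' 20
cat >> h.py <<'E'
def to(P):
    o=ctrl.observe();R=o["orientation"];return (R.T@(np.array(P)-o["ee_pos"])).round(4)
u=np.array([.096,.9954,0]);H=np.array([.5403,-.2715,.105])
E
python3 -c "
from h import *
o=ctrl.observe();print(o['ee_pos'],o['orientation'],to([.5403,-.2715,.2]),o['time'],np.degrees(np.arctan2(*o['orientation'][:2,1])))"
```

```text
time: 1.4
ee_pos: [0.4524, 0.2451, 0.3008]
orientation: [[-0.995, 0.104, 0.001], [0.104, 0.995, -0.002], [-0.001, -0.002, -1.0]]
force: [0.1, 0.7, -0.7]
opening: 0.0926
gripper_force: 0.0
[0.45237419 0.24505189 0.30080337] [[-9.94589859e-01  1.03876755e-01  7.95009810e-04]
 [ 1.03874688e-01  9.94587718e-01 -2.30645801e-03]
 [-1.03029437e-03 -2.21139835e-03 -9.99997024e-01]] [-0.141  -0.5044  0.1021] 1.4 5.962470103136065
```

```bash
python3 -m inch '[[[-0.014,-0.05,0],0,145],[[-0.028,-0.1,0],0,145],[[-0.045,-0.16,0],0,145],[[-0.062,-0.22,0],0,145],[[-0.079,-0.28,0],0,145],[[-0.095,-0.34,0.02],0,145],[[-0.112,-0.4,0.04],0,145],[[-0.127,-0.455,0.06],0,145],[[-0.138,-0.495,0.08],0,145],[[-0.141,-0.5044,0.09],0,145]]'
python3 -c "
from h import *
o=ctrl.observe();print(to([.5403,-.2715,.085]),np.degrees(np.arctan2(*o['orientation'][:2,1])))
s=ctrl.snapshot('wrist');cv2.imwrite('pics/w1.png',s['image']);print(proj(s,[[.5403,-.2715,.105],o['ee_pos']]))"
```

```text
time: 2.65
ee_pos: [0.54, -0.2695, 0.209]
orientation: [[-0.995, 0.102, -0.004], [0.102, 0.995, -0.001], [0.003, -0.001, -1.0]]
force: [1.0, 1.1, 0.5]
opening: 0.04
gripper_force: 0.0
[-0.0009 -0.0018  0.124 ] 5.840662994611366
[[311.005956   189.72141198]
 [313.54405545 226.36691263]]
```

View pics/w1.png

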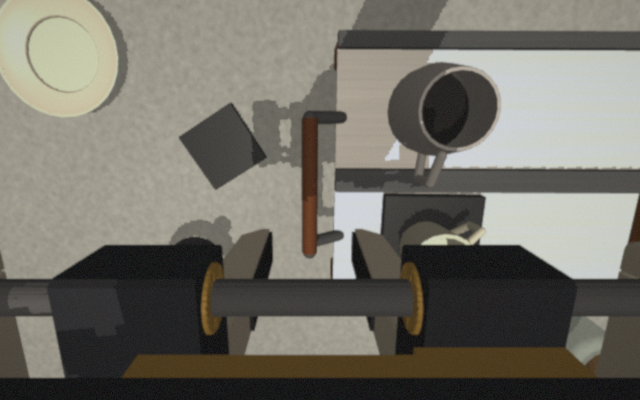

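The wrist view shows the bar at column 310, rows 118–250, where I predicted it and between the fingers. The dark spoon pot is at the lower left, so I check its clearance before going down.

```bash
python3 - <<'E'
from h import *
s=ctrl.snapshot('scene');t=ctrl.snapshot('top')
print('base scene',ray(s,(252,160),0),'rim scene',ray(s,(251,142),.1))
print('spoons scene',[ray(s,p,.165).round(3) for p in((242,125),(258,127),(254,131))])
print('top',[ray(t,p,.165).round(3) for p in((431,181),(443,189),(421,192))], ray(t,(428,193),.1))
cv2.imwrite('pics/t2.png',cv2.resize(t['image'][140:270,340:470],None,fx=4,fy=4))
E
```

```text
base scene [ 0.63467738 -0.42951149  0.        ] rim scene [ 0.63549661 -0.41309707  0.1       ]
spoons scene [array([ 0.648, -0.444,  0.165]), array([ 0.606, -0.399,  0.165]), array([ 0.63 , -0.386,  0.165])]
top [array([ 0.664, -0.414,  0.165]), array([ 0.634, -0.455,  0.165]), array([ 0.623, -0.376,  0.165])] [ 0.633261   -0.42065652  0.1       ]
```

View pics/t2.png

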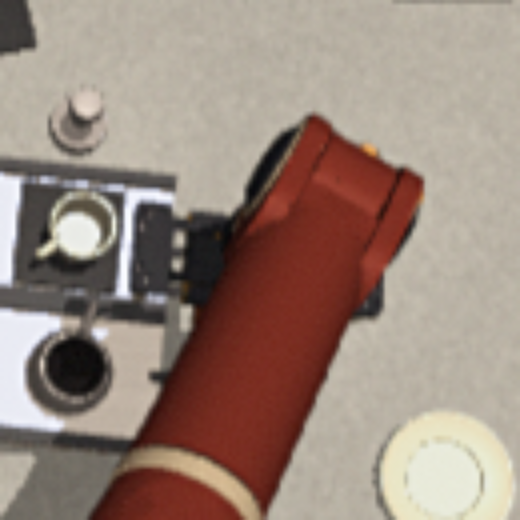

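The tile and cup at (75,230) and the pitcher at (75,365) are unmoved, and the gripper body clears the spoon pot in x. I'll go down about 8 mm toward -x of the bar's centre for extra margin.

```bash
python3 -m inch '[[[0.007,-0.002,0.02],0,145],[[0.007,-0.002,0.04],0,145],[[0.007,-0.002,0.06],0,145],[[0.007,-0.002,0.08],0,145],[[0.007,-0.002,0.09],0,145],[[0.007,-0.002,0.1],0,145],[[0.007,-0.002,0.11],0,145],[[0.007,-0.002,0.118],0,145],[[0.007,-0.002,0.122],0,145],[[0.007,-0.002,0.122],0,145]]'
python3 -c "
from h import *
print(to([.532,-.272,.085]))"
```

```text
time: 4.05
ee_pos: [0.5346, -0.2671, 0.0887]
orientation: [[-0.995, 0.096, -0.0], [0.096, 0.995, 0.0], [0.0, 0.0, -1.0]]
force: [-0.7, -0.3, 0.2]
opening: 0.0398
gripper_force: 0.0
[ 0.0021 -0.0052  0.0037]
```

```bash
python3 -m inch '[[[0,-0.004,0.003],0,145],[[0,-0.004,0.003],0,180],[[0,-0.004,0.003],0,255],[[0,-0.004,0.003],0,255],[[0,-0.004,0.003],0,255],[[0,-0.004,0.003],0,255]]' 25
```

```text
time: 4.8
ee_pos: [0.5344, -0.2709, 0.086]
orientation: [[-0.995, 0.096, 0.0], [0.096, 0.995, -0.0], [-0.0, -0.0, -1.0]]
force: [-0.4, 0.1, -0.3]
opening: 0.0008
gripper_force: 0.0
```

The fingers shut on nothing, so I look again.

```bash
python3 -c "
from h import *
s=ctrl.snapshot('wrist');cv2.imwrite('pics/w2.png',s['image']);o=ctrl.observe();print(o['opening'],proj(s,[[.5403,-.2715,.105],o['ee_pos']]))
s=ctrl.snapshot('scene');cv2.imwrite('pics/s2.png',cv2.resize(s['image'][100:250,220:420],None,fx=4,fy=4))"
```

```text
0.00019978465746174861 [[313.70754748 248.19364821]
 [313.52150394 226.40096455]]
```

View pics/w2.png

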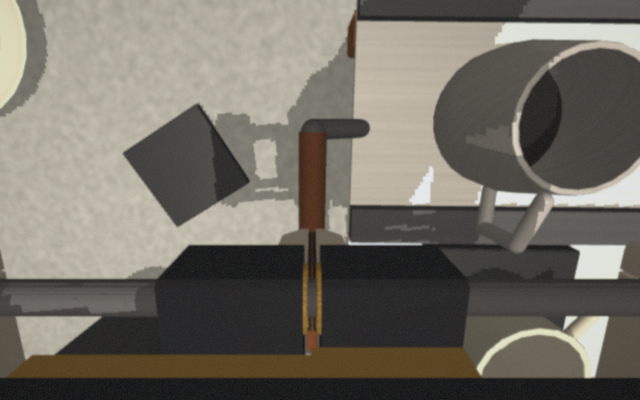

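View pics/s2.png

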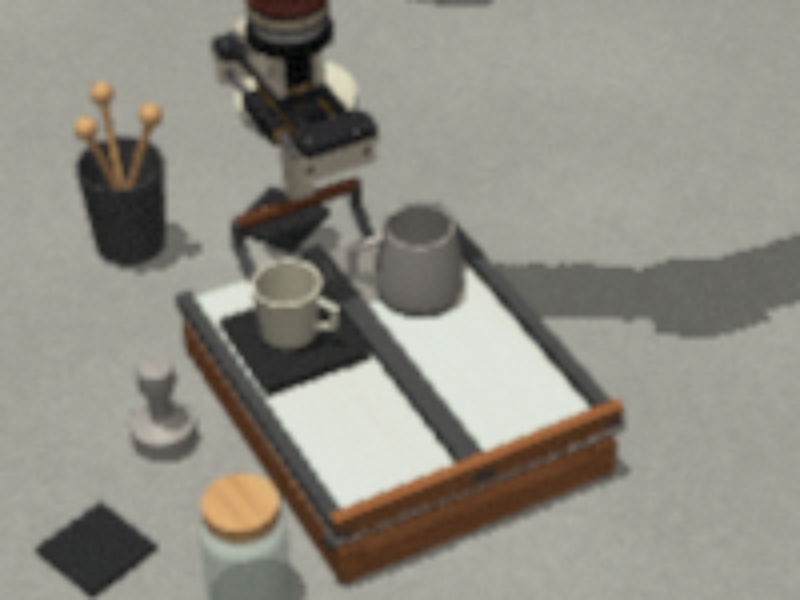

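Both views show the closed fingers just above the bar rather than around it: the bar runs unbroken below the tips, at about (300,200) in the scene crop. I'll compare the heights of the TCP and the bar in the images.

```bash
python3 - <<'E'
from h import *
s=ctrl.snapshot('scene');t=ctrl.snapshot('top');w=ctrl.snapshot('wrist');o=ctrl.observe()
print('tcp in scene crop',(proj(s,o['ee_pos'])-[220,100])*4,'bar',(proj(s,H)-[220,100])*4)
ends=np.array([[.6,-.2775,0],[.4805,-.2655,0]])
for z in(.07,.085,.105): print(z,'bar ends scene crop',((proj(s,ends+[0,0,z])-[220,100])*4).round(0).tolist(),'top',proj(t,ends+[0,0,z]).round(1).tolist(),'wrist',proj(w,ends+[0,0,z]).round(0).tolist())
R=cv2.Rodrigues(np.array(w['rvec']))[0];print('wcam',-R.T@np.array(w['tvec']).ravel(),R.round(3).tolist())
def PM(s): return s['K']@np.c_[cv2.Rodrigues(np.array(s['rvec']))[0],np.array(s['tvec']).ravel()]
def tri(*a):
    A=np.vstack([[u*P[2]-P[0],v*P[2]-P[1]] for P,(u,v) in a]);v=np.linalg.svd(A)[2][-1];return (v[:3]/v[3]).round(4)
print('near end top+scene',tri((PM(t),(388.2,233)),(PM(s),(220+357/4,100+186/4))))
print('near end wrist+scene',tri((PM(w),(313,128)),(PM(s),(220+357/4,100+186/4))))
print('far end top+scene',tri((PM(t),(391,201.5)),(PM(s),(220+237/4,100+225/4))))
print(o['joint_positions'],o['force'])
E
```

```text
tcp in scene crop [[296.32877242 219.485058  ]] bar [[289.50482571 205.47985885]]
0.07 bar ends scene crop [[233.0, 256.0], [349.0, 215.0]] top [[388.6, 203.1], [386.5, 234.4]] wrist [[313.0, 312.0], [314.0, 131.0]]
0.085 bar ends scene crop [[231.0, 243.0], [349.0, 202.0]] top [[389.4, 202.4], [387.2, 234.0]] wrist [[313.0, 325.0], [314.0, 133.0]]
0.105 bar ends scene crop [[230.0, 226.0], [348.0, 185.0]] top [[390.4, 201.4], [388.2, 233.5]] wrist [[313.0, 345.0], [314.0, 135.0]]
wcam [ 0.46973357 -0.26554098  0.28006391] [[0.097, 0.995, -0.001], [0.967, -0.094, 0.238], [0.237, -0.024, -0.971]]
near end top+scene [ 0.4774 -0.2609  0.1067]
near end wrist+scene [ 0.4741 -0.2637  0.1024]
far end top+scene [ 0.5959 -0.2766  0.1058]
[ 0.29228183  0.66086145  0.22945757  1.70194996 -0.19551068  0.80120644
  2.08633301] [0.10509254 0.69744302 0.01605077]
```

```bash
python3 - <<'E'
from h import *
w=ctrl.snapshot('wrist')['image'];s=ctrl.snapshot('scene')['image']
a=cv2.resize(w[200:380,255:375],(400,600),interpolation=cv2.INTER_LANCZOS4)
b=cv2.resize(s[115:175,272:312],(400,600),interpolation=cv2.INTER_LANCZOS4)
cv2.imwrite('pics/z3.png',cv2.convertScaleAbs(np.hstack([a,b]),alpha=1.4))
E
```

```text
(no output)
```

View pics/z3.png

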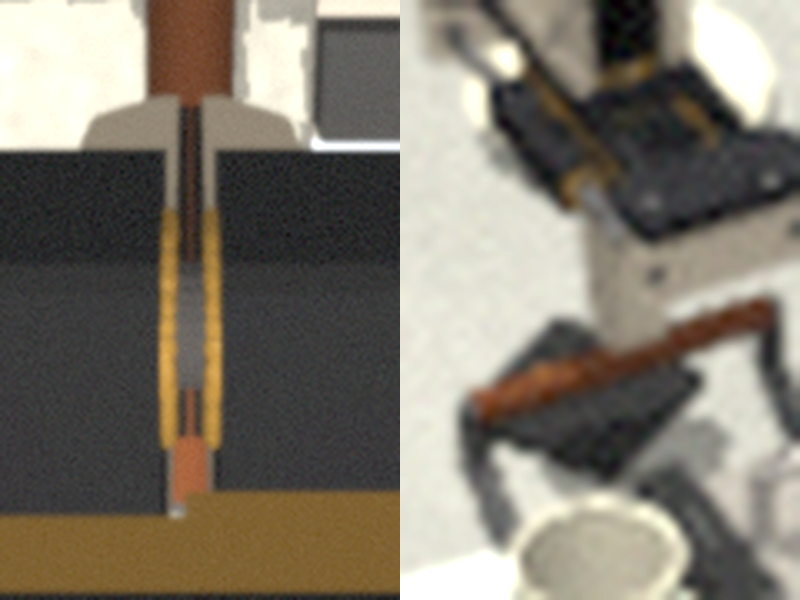

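The zoom shows the bar running below the closed tips, both in the wrist gap at columns 305–320 and in front of the tips in the scene view. The visible fingertips sit near z≈0.113 although the reported TCP is 0.086. I'll trust the pictures: open, go down in small steps watching the force, and close again.

```bash
python3 -m inch '[[[0,0,-0.005],0,145],[[0,0,-0.005],0,145],[[0,0,-0.005],0,145],[[0,0,0],0,145],[[0,0,0.005],0,145],[[0,0,0.01],0,145]]'
python3 -m inch '[[[0,0,0.004],0,145],[[0,0,0.008],0,145],[[0,0,0.012],0,145],[[0,0,0.012],0,145]]'
python3 - <<'E'
from h import *
w=ctrl.snapshot('wrist')['image'];s=ctrl.snapshot('scene')['image']
a=cv2.resize(w[80:380,180:450],(400,444));a=cv2.copyMakeBorder(a,0,156,0,0,cv2.BORDER_CONSTANT)
b=cv2.resize(s[115:175,272:312],(400,600),interpolation=cv2.INTER_LANCZOS4)
cv2.imwrite('pics/z4.png',cv2.convertScaleAbs(np.hstack([a,b]),alpha=1.4))
E
```

```text
time: 5.9
ee_pos: [0.5341, -0.2709, 0.0753]
orientation: [[-0.995, 0.096, -0.001], [0.096, 0.995, 0.0], [0.001, 0.0, -1.0]]
force: [-0.8, 0.9, 0.4]
opening: 0.0402
gripper_force: 0.0
time: 6.4
ee_pos: [0.5341, -0.2709, 0.0636]
orientation: [[-0.995, 0.096, -0.001], [0.096, 0.995, 0.0], [0.001, 0.0, -1.0]]
force: [-0.6, -0.3, 0.4]
opening: 0.0408
gripper_force: 0.0
```

View pics/z4.png

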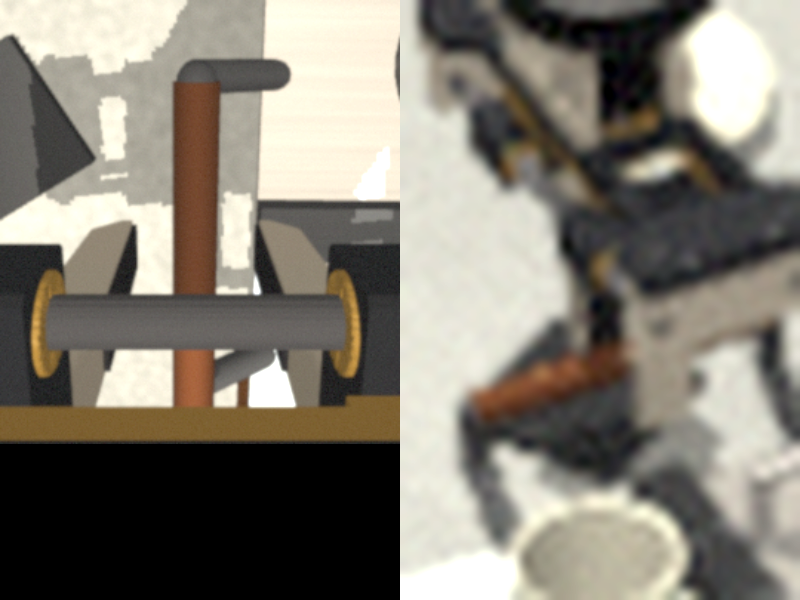

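The lip-side finger now hides the bar, with its tip about 14 mm below the bar's centre line, and the bar lies centred between the pads. I'll go 4 mm lower and close.

```bash
python3 -m inch '[[[0,0,0.004],0,145],[[0,0,0.004],0,180],[[0,0,0.004],0,255],[[0,0,0.004],0,255],[[0,0,0.004],0,255],[[0,0,0.004],0,255]]' 25
```

```text
time: 7.25
ee_pos: [0.5344, -0.2712, 0.06]
orientation: [[-0.995, 0.096, 0.0], [0.096, 0.995, -0.0], [-0.0, -0.0, -1.0]]
force: [-0.5, -0.9, 0.0]
opening: 0.0132
gripper_force: 25.0
```

The bar is gripped: opening 13 mm, 25 N. Next comes a lift to about 0.2 rad, along with a helper that samples the lanes along the tilted deck.

```bash
cat >> h.py <<'E'
hinge=H+.335*u-[0,0,.055]; nx=np.array([u[1],-u[0],0])   # nx: towards the far lane
def slope(): return np.arcsin((.055+ctrl.observe()["ee_pos"][2]-.060)/.3395)-.1627
def edge(s,off,q,hgt):
    d=np.arange(.02,.30,.001); up=np.array([0,0,1.])
    ax=-u*np.cos(q)+up*np.sin(q); n=u*np.sin(q)+up*np.cos(q)
    P=hinge+off*nx+np.outer(d,ax)+n*(.010+hgt)
    g=cv2.cvtColor(s["image"],cv2.COLOR_BGR2GRAY).astype(np.float32);uv=proj(s,P).astype(np.float32)
    I=cv2.remap(g,uv[:,:1].copy(),uv[:,1:].copy(),cv2.INTER_LINEAR).ravel()
    w=np.median(I[10:60]); k=np.where(I<.6*w)[0]; return round(1000*d[k[0]]) if len(k) else -1
def meas():
    q=slope();s=ctrl.snapshot("scene");t=ctrl.snapshot("top")
    print("q %.4f"%q,"tile",[edge(c,o,q,.012) for c in(s,t) for o in(.035,.05,.065,.08,.095)],"pitcher",[edge(c,o,q,0) for c in(s,t) for o in(-.066,-.05)],"t",ctrl.observe()["time"])
E
python3 -c "
from h import *
meas()"
python3 -m inch '[[[0,0.0003,-0.002],0,255],[[0,0.0008,-0.005],0,255],[[0,0.0015,-0.009],0,255],[[0,0.0024,-0.013],0,255],[[0,0.0033,-0.017],0,255],[[0,0.0042,-0.021],0,255],[[0,0.0052,-0.025],0,255],[[0,0.0062,-0.029],0,255],[[0,0.0071,-0.0332],0,255],[[0,0.0071,-0.0332],0,255]]'
python3 -c "
from h import *
meas()"
```

```text
q 0.0002 tile [153, 154, 155, 154, 155, 162, 163, 163, 163, 164] pitcher [186, 194, 184, 188] t 7.35
time: 8.6
ee_pos: [0.5351, -0.2641, 0.0936]
orientation: [[-0.995, 0.096, 0.001], [0.096, 0.995, -0.001], [-0.001, -0.0, -1.0]]
force: [2.3, -4.2, -8.3]
opening: 0.013
gripper_force: 25.0
q 0.1014 tile [156, 155, 155, 156, 157, 164, 163, 164, 164, 164] pitcher [184, 191, 182, 185] t 8.7
```

The lane measurement stays steady to 1–2 mm. Up to 0.25 rad.

```bash
python3 -m inch '[[[0,0.001,-0.004],0,255],[[0,0.0023,-0.008],0,255],[[0,0.0037,-0.0125],0,255],[[0,0.0053,-0.0175],0,255],[[0,0.007,-0.0225],0,255],[[0,0.0089,-0.0278],0,255],[[0,0.0107,-0.0328],0,255],[[0,0.0128,-0.038],0,255],[[0,0.0149,-0.043],0,255],[[0,0.0165,-0.047],0,255]]'
python3 -c "
from h import *
meas()"
```

```text
time: 9.95
ee_pos: [0.5368, -0.2482, 0.1408]
orientation: [[-0.995, 0.096, 0.001], [0.096, 0.995, -0.002], [-0.001, -0.001, -1.0]]
force: [2.9, -4.3, -6.1]
opening: 0.0131
gripper_force: 25.0
q 0.2490 tile [156, 157, 157, 157, 157, 163, 165, 164, 165, 165] pitcher [184, 189, 176, 182] t 10.05
```

```bash
cat > chk.py <<'E'
from h import *
import sys
q=slope();s=ctrl.snapshot("scene");t=ctrl.snapshot("top")
f=lambda c:np.median([edge(c,o,q,.012) for o in(.035,.05,.065,.08,.095)])
a,b=f(s),f(t);p=[edge(s,-.066,q,0),edge(s,-.05,q,0),edge(t,-.05,q,0)]
print("q %.4f"%q,a,b,p,ctrl.observe()["time"]); sys.exit(int(a<153.5 or b<161))
E
I="python3 -m inch"; C="python3 chk.py"
{ python3 -m inch '[[[0,0.0005,-0.0012],0,255],[[0,0.001,-0.0023],0,255],[[0,0.001,-0.0023],0,255],[[0,0.001,-0.0023],0,255]]' && $C &&
python3 -m inch '[[[0,0.0005,-0.0012],0,255],[[0,0.001,-0.0023],0,255],[[0,0.001,-0.0023],0,255],[[0,0.001,-0.0023],0,255]]' && $C &&
python3 -m inch '[[[0,0.0005,-0.0012],0,255],[[0,0.001,-0.0023],0,255],[[0,0.001,-0.0023],0,255],[[0,0.001,-0.0023],0,255]]' && $C &&
python3 -m inch '[[[0,0.0005,-0.0012],0,255],[[0,0.0011,-0.0023],0,255],[[0,0.0011,-0.0023],0,255],[[0,0.0011,-0.0023],0,255]]' && $C &&
python3 -m inch '[[[0,0.0006,-0.0012],0,255],[[0,0.0011,-0.0023],0,255],[[0,0.0011,-0.0023],0,255],[[0,0.0011,-0.0023],0,255]]' && $C &&
python3 -m inch '[[[0,0.0006,-0.0012],0,255],[[0,0.0011,-0.0023],0,255],[[0,0.0011,-0.0023],0,255],[[0,0.0011,-0.0023],0,255]]' && $C; } | grep -E "^q|force:|ee_pos"
```

```text
ee_pos: [0.5369, -0.2473, 0.1428]
force: [3.2, -4.9, -5.2]
gripper_force: 25.0
q 0.2552 157.0 164.0 [184, 189, 182] 10.65
ee_pos: [0.537, -0.2464, 0.1451]
force: [1.9, -4.8, -5.5]
gripper_force: 25.0
q 0.2627 157.0 164.0 [184, 190, 181] 11.25
ee_pos: [0.5371, -0.2453, 0.1474]
force: [3.3, -4.8, -4.8]
gripper_force: 25.0
q 0.2701 157.0 164.0 [183, 190, 180] 11.85
ee_pos: [0.5372, -0.2443, 0.1497]
force: [3.1, -4.9, -5.8]
gripper_force: 25.0
q 0.2777 157.0 164.0 [183, 189, 180] 12.45
ee_pos: [0.5373, -0.2433, 0.152]
force: [2.3, -5.0, -5.7]
gripper_force: 25.0
q 0.2853 157.0 164.0 [184, 189, 179] 13.05
ee_pos: [0.5374, -0.2422, 0.1544]
force: [3.1, -4.4, -5.4]
gripper_force: 25.0
q 0.2928 157.0 164.0 [184, 189, 178] 13.65
```

```bash
sed -i 's/153.5/155.5/;s/b<161/b<162.5/' chk.py; C="python3 chk.py"
{ python3 -m inch '[[[0,0.0007,-0.0012],0,255],[[0,0.0014,-0.0023],0,255],[[0,0.0014,-0.0023],0,255],[[0,0.0014,-0.0023],0,255]]' && $C &&
python3 -m inch '[[[0,0.0007,-0.0012],0,255],[[0,0.0014,-0.0023],0,255],[[0,0.0014,-0.0023],0,255],[[0,0.0014,-0.0023],0,255]]' && $C &&
python3 -m inch '[[[0,0.0007,-0.0012],0,255],[[0,0.0014,-0.0023],0,255],[[0,0.0014,-0.0023],0,255],[[0,0.0014,-0.0023],0,255]]' && $C &&
python3 -m inch '[[[0,0.0006,-0.0012],0,255],[[0,0.0012,-0.0023],0,255],[[0,0.0012,-0.0023],0,255],[[0,0.0012,-0.0023],0,255]]' && $C &&
python3 -m inch '[[[0,0.0006,-0.0012],0,255],[[0,0.0012,-0.0023],0,255],[[0,0.0012,-0.0023],0,255],[[0,0.0012,-0.0023],0,255]]' && $C &&
python3 -m inch '[[[0,0.0006,-0.0012],0,255],[[0,0.0012,-0.0023],0,255],[[0,0.0012,-0.0023],0,255],[[0,0.0012,-0.0023],0,255]]' && $C; } | grep -E "^q|^force:|ee_pos"
```

```text
ee_pos: [0.5375, -0.2411, 0.1568]
force: [4.0, -5.6, -4.6]
q 0.3007 158.0 164.0 [184, 190, 177] 14.25
ee_pos: [0.5377, -0.2399, 0.1591]
force: [3.2, -5.3, -5.2]
q 0.3085 157.0 165.0 [183, 189, 177] 14.85
ee_pos: [0.5378, -0.2388, 0.1615]
force: [3.8, -5.3, -5.4]
q 0.3163 157.0 164.0 [184, 189, 177] 15.45
ee_pos: [0.5379, -0.2376, 0.1638]
force: [3.3, -5.4, -5.4]
q 0.3239 156.0 162.0 [184, 190, 175] 16.05
```

A possible start at 0.324, so I hold still and watch.

```bash
for i in 1 2; do python3 -m inch '[[[0,0,0],0,255],[[0,0,0],0,255],[[0,0,0],0,255],[[0,0,0],0,255]]' >/dev/null; python3 chk.py; done
```

```text
q 0.3240 145.0 151.0 [184, 190, 175] 16.65
q 0.3239 125.0 130.0 [184, 189, 175] 17.25
```

Sliding gently; I keep holding.

```bash
for i in 1 2 3 4 5; do python3 -m inch '[[[0,0,0],0,255],[[0,0,0],0,255],[[0,0,0],0,255],[[0,0,0],0,255]]' >/dev/null; python3 chk.py; done; python3 - <<'E'
from h import *
s=ctrl.snapshot('scene');t=ctrl.snapshot('top')
cv2.imwrite('pics/z5.png',np.hstack([cv2.resize(s['image'][100:250,260:400],(400,428)),cv2.resize(t['image'][150:257,285:385],(400,428))]))
E
```

```text
q 0.3243 94.0 98.0 [184, 189, 175] 17.85
q 0.3246 57.0 56.0 [184, 189, 175] 18.45
q 0.3250 20.0 74.0 [184, 189, 175] 19.05
q 0.3250 20.0 75.0 [184, 189, 175] 19.65
q 0.3251 20.0 74.0 [184, 189, 175] 20.25
```

View pics/z5.png

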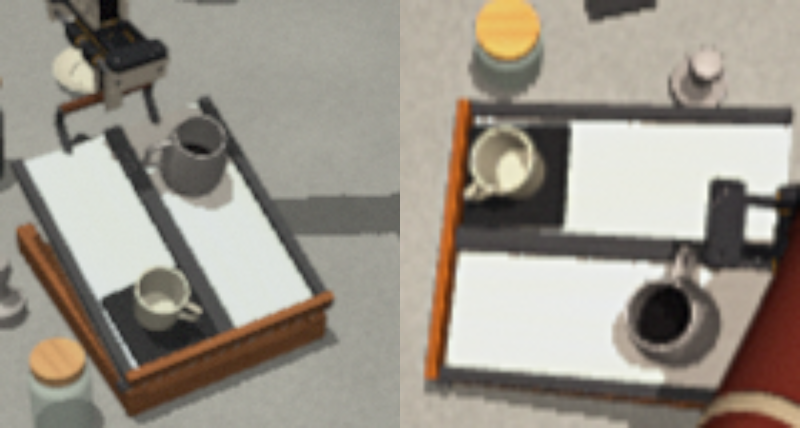

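The tile rests against the lip, with its dark square touching the strip at (463,215). The cup stands upright on it, and the pitcher is unmoved at (660,315). Now I lower the ramp back along the arc.

```bash
python3 -m inch '[[[0,-0.0008,0.0015],0,255],[[0,-0.0022,0.0045],0,255],[[0,-0.0041,0.0085],0,255],[[0,-0.0061,0.0125],0,255],[[0,-0.008,0.0165],0,255],[[0,-0.0099,0.0205],0,255],[[0,-0.0117,0.0245],0,255],[[0,-0.0135,0.0285],0,255],[[0,-0.0151,0.0325],0,255],[[0,-0.0166,0.0365],0,255]]' | grep -E "ee_pos|^force"
python3 -m inch '[[[0,-0.0016,0.004],0,255],[[0,-0.003,0.008],0,255],[[0,-0.0043,0.012],0,255],[[0,-0.0056,0.016],0,255],[[0,-0.0069,0.02],0,255],[[0,-0.0081,0.024],0,255],[[0,-0.0093,0.028],0,255],[[0,-0.0103,0.0315],0,255],[[0,-0.0112,0.0345],0,255],[[0,-0.0112,0.0345],0,255]]' | grep -E "ee_pos|^force"
python3 chk.py
```

```text
ee_pos: [0.5361, -0.2536, 0.1275]
force: [1.4, -5.5, -2.5]
ee_pos: [0.5345, -0.2647, 0.0926]
force: [1.5, -4.7, -3.8]
q 0.0983 20.0 20.0 [185, 191, 185] 22.95
```

```bash
python3 -m inch '[[[0,-0.0009,0.0035],0,255],[[0,-0.0018,0.007],0,255],[[0,-0.0027,0.0105],0,255],[[0,-0.0035,0.014],0,255],[[0,-0.0042,0.0175],0,255],[[0,-0.0048,0.0205],0,255],[[0,-0.0054,0.023],0,255],[[0,-0.0058,0.0255],0,255],[[0,-0.0062,0.028],0,255],[[0,-0.0063,0.029],0,255]]' | grep -E "ee_pos|^force"
python3 -m inch '[[[0,-0.0001,0.0007],0,255],[[0,-0.0002,0.0014],0,255],[[0,-0.0003,0.0021],0,255],[[0,-0.0004,0.0028],0,255],[[0,-0.0005,0.0033],0,255],[[0,-0.0005,0.0036],0,255],[[0,-0.0005,0.0036],0,255],[[0,-0.0005,0.0036],0,255]]' | grep -E "ee_pos|^force"
python3 chk.py
```

```text
ee_pos: [0.5337, -0.271, 0.0633]
force: [0.1, -4.9, -4.9]
ee_pos: [0.5338, -0.2711, 0.0623]
force: [-4.9, -3.1, 11.9]
q 0.0069 20.0 20.0 [184, 193, 188] 25.3
```

The ramp is resting on its frame (12 N upward on the tool). Unload, open, and back straight up.

```bash
python3 -m inch '[[[0,0,-0.0008],0,255],[[0,0,-0.0013],0,255],[[0,0,-0.0013],0,255]]' | grep -E "ee_pos|^force"
python3 -m inch '[[[0,0,0],0,225],[[0,0,0],0,200],[[0,0,0],0,170],[[0,0,0],0,150],[[0,0,0],0,150],[[0,0,0],0,150]]' | grep -E "ee_pos|^force|opening"
python3 -m inch '[[[0,0,-0.005],0,150],[[0,0,-0.015],0,150],[[0,0,-0.025],0,150],[[0,0,-0.04],0,150],[[0,0,-0.055],0,150],[[0,0,-0.075],0,150],[[0,0,-0.095],0,150],[[0,0,-0.12],0,150],[[0,0,-0.14],0,150],[[0,0,-0.14],0,150]]' | grep -E "ee_pos|^force|opening"
python3 -m inch '[[[0,0.02,-0.02],0,150],[[0,0.06,-0.06],0,150],[[0.02,0.1,-0.08],0,150],[[0.04,0.15,-0.08],0,150],[[0.06,0.2,-0.08],0,150],[[0.07,0.25,-0.08],0,150],[[0.08,0.3,-0.08],0,150],[[0.08,0.35,-0.08],0,150],[[0.08,0.4,-0.08],0,150],[[0.08,0.4,-0.08],0,150]]' | grep -E "ee_pos|^force|time"
python3 - <<'E'
from h import *
s=ctrl.snapshot('scene');t=ctrl.snapshot('top')
cv2.imwrite('pics/z6.png',np.hstack([cv2.resize(s['image'][100:250,220:400],(400,333)),cv2.resize(t['image'][150:257,280:450],(400,252)) if 0 else cv2.resize(t['image'][135:260,285:435],(400,333))]))
f=lambda c,o,h:edge(c,o,0,h)
print([f(c,-.066,0) for c in(s,t)],[f(c,-.05,0) for c in(s,t)])
E
```

```text
ee_pos: [0.5337, -0.2711, 0.0623]
force: [-2.5, -4.3, 7.1]
ee_pos: [0.5344, -0.2699, 0.0607]
force: [-0.0, 0.0, -0.1]
opening: 0.0382
ee_pos: [0.5354, -0.271, 0.2033]
force: [0.3, -0.3, -0.4]
opening: 0.0383
time: 28.92
ee_pos: [0.4919, 0.1408, 0.2796]
force: [0.2, 0.2, 0.1]
[186, 184] [194, 188]
```

View pics/z6.png

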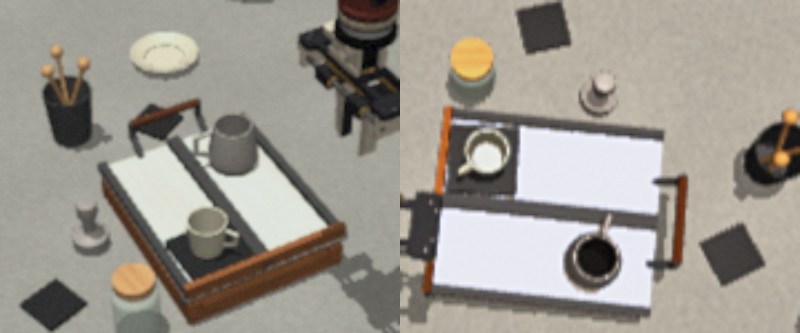

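The ramp is flat and the tile is at the lip with the cup upright, top view (485,155). The pitcher is where it started, with the same edge readings (186/184, 194/188), and the gripper is clear.

```bash
python3 -c "
from plant import ctrl
print(ctrl.job_done())"
```

```text
the job is handed in; nothing more can be done
None
```

The job is handed in at about 29 s of the 72 s: the tile started to slide at a slope of about 0.32 rad and slid in about 3 s to the lip with the cup standing, the pitcher stayed put, and the ramp is back flat and released; the first grasp closed above the bar and had to be redone lower, without touching anything.

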